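Eject the seed cassette and trap it with the other finger

ROBOT

A 7-joint arm with a two-finger parallel gripper is mounted at the origin on a cart in front of the work surface, level with it; the furniture and walls round the work are solid. World frame = base frame: x ahead of the robot, y to its left, z up, the work surface at z = 0. Lengths are in mm, angles in rad, forces in N, time in s.
With the tool pointing down it reaches from about 350 to 775 mm from the base axis. Payload 3.1 kg.
Tool frame: the origin (TCP) lies midway between the tips of the shut fingers; the grasp point (between the pads) lies 19 mm behind it; z points along the fingers, y is the line along which they close (so a half turn about z gives the same grasp; the last joint's range is limited). The gripper opens to 85 mm and grips with 20 to 120 N. Pads are 22 mm wide; open, the fingers measure 114 mm over their backs; the gripper's body (76 mm by 85 mm) begins 54 mm behind the grasp point. The pads swing forward as they close: fully open they stand 13 mm farther back than shut.
Start: joints at [1.145, 0.311, 0.014, 1.512, -0.004, 1.319, -0.027], TCP at [205.979, -509.99, 231.304] pointing down, gripper open.
Joint ranges: [-2.7, 2.7], [-0.3, 1.91], [-1.27, 1.3], [0.12, 2.57], [-1.44, 4.58], [0.2, 2.03], [-3.05, 3.05]. Speed limits (rad/s): [2.79, 2.79, 3.14, 3.14, 3.14, 3.14, 3.14].

INTERFACE

Orientations are given as a rotation vector (axis times angle).
In Python, from rig import r, grab_frame, ticket, nets gives the robot as it stands.
- The arm moves only by the shell command python3 -m pendant 'ROWS' [FORCE]. ROWS is JSON, a list of rows, each a list of 3 entries, a list of its own where there are three numbers: the shift along the tool's x, y, z in cm, then the turn about the tool's z in rad, then the gripper command: -1 is fully open, 1 is shut, values between are in proportion. In form: [[[tx, ty, tz], turn, fingers], ...]. A call has 1 to 8 rows; each row shifts and turns the commanded pose from where the row before left it, along the tool's axes as they then stand; what a row does not reach is not made up. A row lasts 1/12 s, in which the tool goes at most 41.7 mm and 7.16 degrees, less where a joint would pass 70% of its speed; a pose out of reach is approached as far as the arm can. A call is refused whole if a number of a shift passes 4.17 or a number of a turn 0.125, either way. A call with a gripper value outside its range is refused whole. The fingers move at their own pace and stop on an object; FORCE is the grip in N (left out, the last holds). Time passes only in rows, so rows that do not move let the fingers close. It gives the time, the measured TCP pose, the force, the opening and the grip force at its end, in the units of the state.
- r.observe(): the state, without advancing time (a new reading comes with each control period).
- grab_frame(name): name is "scene" or "side" or "wrist"; returns a dict with "img" (420x560x3 uint8, red, green, blue), "fx", "fy", "cx", "cy" (pixels), "k1" (the pictures are not rectified: a ray, as slopes to the right and down, at radius r is drawn at 1 + k1 r^2 times it, then the intrinsics apply), "pose" (4x4, takes a point from camera to world coordinates); the wrist camera has in their place "mount" (4x4, takes a point from camera to tool coordinates, whose origin is the TCP and whose axes are the flange's). Camera axes: x right, y up, looking along -z (the intrinsics and any distortion apply to the point x, -y, -z); pixel columns grow to the right and rows downward; lengths in mm; the calibration is good to about 2 mm. A picture is of the moment at which its call begins: read the wrist's pose just before it. There is no depth.
- ticket.hand_in(): hands the job in; it is judged then, once.
Trained networks look in a picture, given as the dict that the camera call returned (one of the last four; its "shot" number tells which), for a name from the list of things; names that differ only in an ending like _2 or _b are one class to them, and where a whole thing is asked for, a point or a joint stands for the part that bears it (a point fixed in the world has none). Each returns a list of dicts, best first, with "score" (0 to 1); they miss things now and then, are a little off and sometimes report something else, mostly with a low value. They report only what shows in the picture. A call takes as long as a camera call.
- nets.look_for(picture, label): "at" ([column, row] in pixels, amid what is visible of it).
- nets.tip_of(picture, label): "at" ([column, row] in pixels: a listed point, or the origin of a listed thing).
The state is a dict: "clock": time; "joint_pos": joint angles; "joint_velocities": joint speeds; "joint_torque": joint torques, N m; "eef_pos": TCP position; "ee_rot": TCP orientation; "wrist_force": force on the tool from outside, world axes, zero at the start; "torque": the same for the moment, N m; "width": finger opening in mm; "grasp_force": force on a finger pad.
Only numpy, scipy, OpenCV 4.12 (cv2) and the standard library are available. Lean on these libraries where they do the work, as an engineer would, in place of code of your own. Each camera call takes 0.05 s, during which the arm holds its last target. There are 200 camera calls.

TASK

Push the sliding guard fully back off the eject button of the small cassette reader, then press the button down with one finger and trap the cassette that springs out of the slot with the other finger, so that it stops part-way out and does not shoot off into the glass dish. Finish while holding: one finger keeps the button down and the other keeps the cassette from sliding further, about 10 to 50 mm of it standing out of the slot. Nothing is to be gripped or lifted, and the other things on the desk stay where they are.

Things in the scene. Friction and masses are not known exactly. Their poses are not given: they have to be found in the camera images.
- reader: Grey cassette reader, fixed. Origin on the desk under the middle of the slot's mouth; -x is the way the cassette comes out (roughly to the robot's right), z up. Housing over the slot: x 0 to 122, y -32 to 32, top z 51 mm; slot 46 mm wide. Flat apron before the mouth: x -62 to 0, y -33 to 33, top z 20 mm.
- ledge (a point): Front end of the reader's low ledge, at reader x -70, y 52, z 22 mm (axes as the reader's). The ledge carries button and guard on the reader's +y side (towards the robot): x -70 to 42, y 33 to 72, top z 22 mm, with a thin guard rail on its outer edge, y 67 to 72, top z 37 mm.
- cassette: White seed cassette, loose, 70 (x, along the slot) x 44 x 24 mm high, 70 g; origin under its centre, axes as the reader's. It starts fully in the slot, front flush with the mouth, underside z 20, top z 44 mm, stopped by a tooth. A spring pushes it to reader -x (4.5 N, 3 N when 30 mm out); released when the button is about 6 mm down, it shoots off the apron at once.
- eject_button (a joint): Travel of the square black eject button, m: 0 up, 0.008 fully down; springs back. 1.5 N at the top to 3.5 N at the bottom, plus up to 2.5 N of tooth friction until the cassette is released.
- button_top (a point): Centre of the button's top (22 along reader x, 20 mm along y), at reader x -40, y 50 mm; z 34 mm up, 26 mm down. It is 50 mm beside the slot's middle line and 40 mm ahead of the mouth, so a finger 50 mm from it towards reader -y stands over the apron in the cassette's way.
- guard_rib (a point): Top middle of the front (-x) face of the guard's rib, pushed towards reader +x. The guard: flat grey plate 38 (x) x 34 (y) x 3 mm over the button, top z 40.5 mm; the upright rib at its front end is 5 mm thick, 30 mm wide (centred on reader y 53), z 40.5 to 54 mm, front face at reader x -60 mm plus the joint value.
- button_guard (a joint): Travel of the sliding guard, m: 0 to 0.008 at the start (covering the button), 0.050 fully back at its stop; it moves towards reader +x, needs about 1 N and stays where it is left.
- petri_dish: Bystander: clear glass dish, 60 mm across, 13 mm high, flat on the desk 105 to 175 mm ahead of the mouth. Origin under its centre.
- weight: Bystander: brass weight with a knob, 19 mm across, 30 mm tall, behind the reader. Origin under its centre.
- jar: Bystander: screw-cap jar, 48 mm across, 67 mm tall, at the left of the desk. Origin under its centre.
- glue_stick: Bystander: glue stick, 25 mm across, 90 mm tall, standing at the left. Origin under its centre.
- carton: Bystander: small card box, 42 x 66 x 38 mm, at the left. Origin under its centre.
- marker: Bystander: marker pen lying between the machines, 17 x 135 x 16 mm. Origin under its centre.
- scissors: Bystander: scissors lying at the right, 87 x 199 x 9 mm. Origin under the middle.

How it is judged:
By the outcome, as a careful person would: the job done as asked, in the order asked, and still so for the second after the job is handed in, while the arm keeps its last pose, push and grip.
It also fails if it takes over 42 s, if anything falls off the work surface, if the arm or the gripper's body presses on something with over 40 N, if the wrist force passes 120 N, or if a joint passes its speed limit or range.

## Working session

There is one attempt and no reset: what is moved stays moved. The work goes in short steps, Python scripts to look and compute and a shell command to move; the robot and the scene stay as the last step left them, time stands still between calls to the robot, and variables do not carry over. Pictures are saved under pics/ and viewed, at most 10 in all, crops included, and the job is handed in when it is done.

```bash
ls; mkdir -p pics; cat > h.py <<'E'
import numpy as np, cv2
from scipy.spatial.transform import Rotation as R
from rig import r, grab_frame, ticket, nets
def pose(f, st=None):
    if "pose" in f: return np.array(f["pose"])
    T=np.eye(4); T[:3,:3]=R.from_rotvec(st["ee_rot"]).as_matrix(); T[:3,3]=st["eef_pos"]
    return T@np.array(f["mount"])
def ray(f,T,px):
    d=np.array([(px[0]-f["cx"])/f["fx"],(px[1]-f["cy"])/f["fy"]]); u=d.copy()
    for _ in range(30): u=d/(1+f["k1"]*(u@u))
    v=T[:3,:3]@np.array([u[0],-u[1],-1]); return T[:3,3],v/np.linalg.norm(v)
def atz(f,T,px,z):
    o,v=ray(f,T,px); return o+v*(z-o[2])/v[2]
def proj(f,T,p):
    c=T[:3,:3].T@(np.asarray(p,float)-T[:3,3]); u=np.array([c[0],-c[1]])/-c[2]; u=u*(1+f["k1"]*(u@u))
    return np.array([f["fx"]*u[0]+f["cx"],f["fy"]*u[1]+f["cy"]])
E
python3 - <<'E'
from h import *
st=r.observe(); print(st)
Z=dict(reader=0,ledge=22,cassette=20,button_top=34,guard_rib=54,petri_dish=0,weight=0,jar=0,marker=0,scissors=0,carton=0,glue_stick=0)
ims=[]
for n in ("scene","side","wrist"):
    f=grab_frame(n); T=pose(f,st); cv2.imwrite(f"pics/{n}0.png",f["img"][...,::-1]); print(n,T[:3,3].round(),f["fx"])
    for l,z in Z.items():
        for d in nets.tip_of(f,l)[:1]: print(l,round(d["score"],2),np.round(d["at"]),atz(f,T,d["at"],z).round(1)[:2])
    ims.append(f["img"])
cv2.imwrite("pics/both.png",cv2.resize(np.hstack(ims[:2]),(800,300))[...,::-1])
E
```

```text
pics
{'clock': 0.0, 'joint_pos': array([ 1.14527679,  0.31172289,  0.01398815,  1.51305094, -0.00440176,
        1.31915598, -0.0271749 ]), 'joint_velocities': array([-0.00017441, -0.00018607, -0.00065292,  0.0007932 ,  0.00079379,
       -0.00259686,  0.00020643]), 'joint_torque': array([ 3.47877058e-04, -3.79908764e+01,  1.46353450e-01, -2.30589956e+01,
        1.24005936e-02,  1.39251107e-02, -5.44719597e-06]), 'eef_pos': array([ 205.70317898, -509.31755902,  230.2250259 ]), 'ee_rot': array([-3.08168353e+00, -5.98942205e-01,  8.32042507e-04]), 'wrist_force': array([-0.01336725, -0.43905194, -0.40684774]), 'torque': array([-0.02159048,  0.00360334,  0.03302669]), 'grasp_force': 0.0, 'width': 85.73692026999507}
scene [-404.  896.  955.] 491.0258366200263
reader 0.76 [317. 223.] [ 511.4 -134.9]
ledge 0.72 [342. 218.] [ 454.1 -194.8]
cassette 0.22 [218. 288.] [458.8 317.9]
guard_rib 0.62 [341. 210.] [ 456.1 -192.5]
petri_dish 0.57 [347. 212.] [ 486.1 -263.3]
weight 0.58 [289. 244.] [489.7  16.5]
jar 0.95 [222. 288.] [472.  298.6]
scissors 0.79 [372. 191.] [ 516.9 -444.2]
carton 0.57 [229. 304.] [404.8 323.7]
glue_stick 0.63 [252. 280.] [437.7 214.5]
side [439. 875. 809.] 474.0810403541026
reader 0.75 [314. 209.] [ 507.8 -138.3]
ledge 0.61 [335. 192.] [ 457.3 -197.8]
button_top 0.42 [317. 208.] [497.6 -99.5]
guard_rib 0.45 [337. 187.] [ 451.6 -175.4]
petri_dish 0.82 [327. 182.] [ 484.4 -268.6]
weight 0.63 [311. 248.] [497.3  18.1]
jar 0.63 [308. 346.] [471.2 305.5]
scissors 0.72 [323. 155.] [ 508.6 -419.2]
carton 0.59 [337. 354.] [410.5 315.4]
glue_stick 0.9 [328. 317.] [437.1 225. ]
wrist [ 282. -480.  372.] 360.0343842018525
```

View pics/scene0.png

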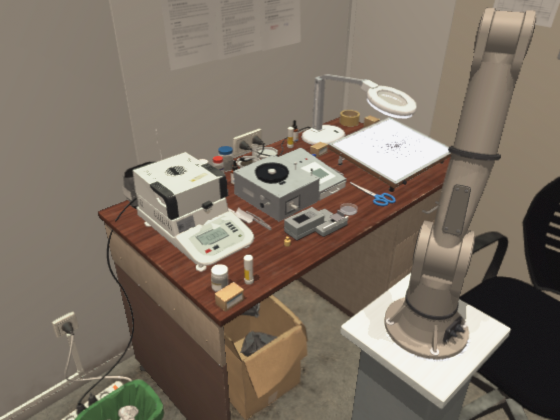

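View pics/side0.png

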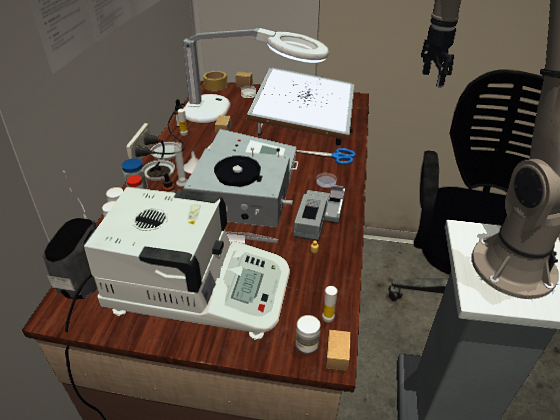

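The scene and side views show the reader at about px (305,222) and (310,212), with the dish to its right and the weight to its left. Next I'll bring the wrist camera over it, with the tool turned along the slot.

```bash
python3 -m pendant '[[[1.5,-0.8,0],0,-1],[[3.2,-1.7,0],0,-1],[[3.6,-1.9,0],0,-1],[[3.6,-1.9,0],0,-1],[[3.6,-1.9,0],0,-1],[[3.6,-1.9,0],0,-1],[[3.6,-1.9,0],0,-1],[[3.6,-1.9,0],0,-1]]'
python3 -m pendant '[[[2,-1,0],-0.115,-1],[[2,-1,0],-0.115,-1],[[1,-0.5,0],-0.115,-1],[[0,0,0],-0.115,-1],[[0,0,0],-0.115,-1],[[0,0,0],-0.115,-1],[[0,0,0],-0.115,-1],[[0,0,0],-0.115,-1]]'
python3 -m pendant '[[[0,0,0],-0.115,-1],[[0,0,0],-0.115,0],[[0,0,0],0,0],[[0,0,0],0,0],[[0,0,0],0,0]]'
cat > look.py <<'E'
from h import *
import sys
Z=dict(reader=0,ledge=22,cassette=20,button_top=34,guard_rib=54,petri_dish=0,weight=0)
st=r.observe(); print(st["eef_pos"].round(1),st["ee_rot"].round(3),st["width"],st["joint_pos"].round(2),st["wrist_force"].round(1))
f=grab_frame("wrist"); T=pose(f,st); cv2.imwrite(f"pics/{sys.argv[1]}.png",f["img"][...,::-1])
np.savez(f"pics/{sys.argv[1]}.npz",T=T,**{k:f[k] for k in("fx","fy","cx","cy","k1")})
for l,z in Z.items():
    for d in nets.tip_of(f,l)[:1]: print(l,round(d["score"],2),np.round(d["at"],1),atz(f,T,d["at"],z).round(1)[:2])
E
python3 look.py w1
```

```text
clock: 2.62
eef_pos: [398.7, -281.0, 231.6]
ee_rot: [3.083, 0.599, 0.001]
wrist_force: [0.7, -0.4, 1.4]
width: 85.6
grasp_force: 0.0
clock: 3.28
eef_pos: [430.7, -237.7, 231.4]
ee_rot: [2.492, 1.913, -0.0]
wrist_force: [-0.1, 0.1, 0.3]
width: 85.7
grasp_force: 0.0
clock: 3.7
eef_pos: [430.6, -237.7, 231.3]
ee_rot: [2.265, 2.177, -0.0]
wrist_force: [0.2, 0.7, -0.4]
width: 43.2
grasp_force: 0.0
[ 430.6 -237.7  231.3] [ 2.265  2.177 -0.   ] 43.247169793923455 [ 0.77  0.21 -0.36  1.65  0.08  1.29  0.36] [ 0.2  0.7 -0.4]
reader 0.74 [352.3  59. ] [ 509.3 -132.5]
ledge 0.88 [299.4 133.9] [ 455.2 -199.9]
guard_rib 0.93 [297.2 123.1] [ 451.5 -186.6]
petri_dish 0.94 [330.3 194.3] [ 488.7 -268.4]
```

View pics/w1.png

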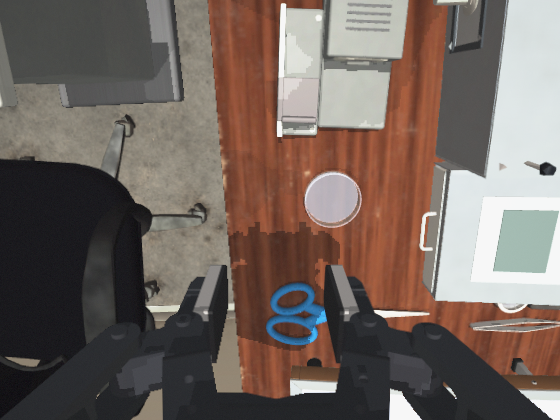

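The wrist view shows the reader at the top (apron and housing at px 320–405, 0–130), the ledge, guard and rail at 278–325, and the dish at (332,198). I'll enlarge this to fit the pose.

```bash
python3 - <<'E'
import cv2
i=cv2.imread("pics/w1.png")[0:145,265:415]
cv2.imwrite("pics/w1c.png",cv2.resize(i,None,fx=4,fy=4,interpolation=cv2.INTER_CUBIC))
E
```

```text
(no output)
```

View pics/w1c.png

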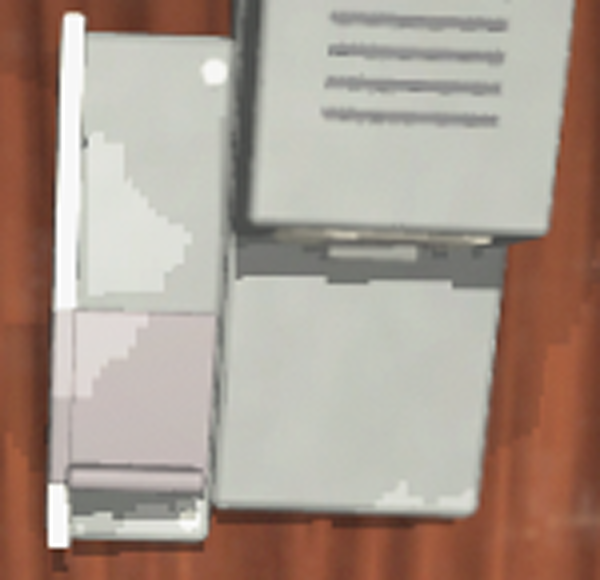

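The crop gives clear corners: housing front top edge (248,225)–(549,235), apron front (215,508)–(475,517), rail (48,548)–(65,15), and rib front top edge (68,487)–(204,489).

```bash
cat > fit.py <<'E'
from h import *
from scipy.optimize import least_squares
import sys
def fit(npz,C,P,off,s):
    f=dict(np.load(npz)); T=f["T"]; px=(np.array(C,float)+.5)/s-.5+off; P=np.array(P,float)
    def w(v):
        c,n=np.cos(v[2]),np.sin(v[2]); q=P.copy(); q[-2:,0]+=v[3]
        return np.c_[v[0]+c*q[:,0]-n*q[:,1],v[1]+n*q[:,0]+c*q[:,1],q[:,2]+v[4]]
    res=lambda v:np.r_[(np.array([proj(f,T,p) for p in w(v)])-px).ravel(),v[4]/3]
    o=least_squares(res,[510,-135,1.5,3,0],loss="soft_l1",x_scale=[10,10,.1,5,3]); print(o.x.round(3)); print(res(o.x)[:-1].reshape(-1,2).round(1).tolist())
    return o.x
if __name__=="__main__":
    print(np.load("pics/w1.npz")["T"].round(3))
    v=fit("pics/w1.npz",[(248,225),(549,235),(215,508),(475,517),(48,548),(65,15),(235,37),(68,487),(204,489)],
    [(0,32,51),(0,-32,51),(-62,33,20),(-62,-33,20),(-70,72,37),(42,72,37),(42,33,22),(-60,68,54),(-60,38,54)],(265,0),4)
    c,n=np.cos(v[2]),np.sin(v[2])
    for q in [(-40,50),(-40,25),(-95,25),(-60+v[3],53)]: print(q,round(v[0]+c*q[0]-n*q[1],1),round(v[1]+n*q[0]+c*q[1],1))
E
python3 fit.py
```

```text
[[ 9.99000e-01  3.80000e-02  1.30000e-02  4.33944e+02]
 [-4.00000e-02  9.47000e-01  3.18000e-01 -1.56652e+02]
 [ 0.00000e+00 -3.19000e-01  9.48000e-01  3.73364e+02]
 [ 0.00000e+00  0.00000e+00  0.00000e+00  1.00000e+00]]
[ 509.571 -134.595    1.507    5.468   -2.496]
[[-0.2, 0.2], [-0.1, 0.4], [-1.4, 0.3], [1.0, -0.0], [0.1, -0.2], [-0.8, -0.1], [0.5, -0.5], [0.2, -0.2], [0.4, 0.2]]
(-40, 50) 457.1 -171.3
(-40, 25) 482.1 -172.9
(-95, 25) 478.5 -227.8
(np.float64(-54.53183507664703), 53) 453.2 -185.6
```

```bash
python3 -m pendant '[[[0.2,0.8,2.0],0.024,0.17],[[0.3,1.0,3.2],0,0.17],[[0.3,1.0,3.2],0,0.17],[[0.3,1.0,3.2],0,0.17],[[0.2,0.9,3.0],0,0.17],[[0,0,1.5],0,0.17],[[0,0,0],0,0.17],[[0,0,0],0,0.17]]'
python3 look.py w2
python3 - <<'E'
from h import *
f=grab_frame("side"); i=f["img"][130:250,270:400,::-1]; cv2.imwrite("pics/s2.png",np.hstack([cv2.resize(i,(420,390),interpolation=2),cv2.resize(cv2.imread("pics/w2.png"),(380,390))]))
E
```

```text
clock: 4.77
eef_pos: [477.7, -227.1, 69.7]
ee_rot: [-2.287, -2.151, 0.001]
wrist_force: [-1.0, -1.0, 0.7]
width: 35.4
grasp_force: 0.0
[ 477.7 -227.1   69.7] [-2.287e+00 -2.151e+00  1.000e-03] 35.35026155152074 [ 0.67  0.44 -0.34  1.77  0.18  0.95  0.2 ] [-1.  -1.   0.7]
reader 0.95 [322.4  58.8] [ 509.2 -132.3]
ledge 0.96 [230.7 194.4] [ 454.7 -200.2]
guard_rib 0.66 [213.  184.1] [ 451.9 -185.8]
petri_dish 0.81 [294.1 283.6] [ 487.4 -270.9]
```

View pics/w2.png

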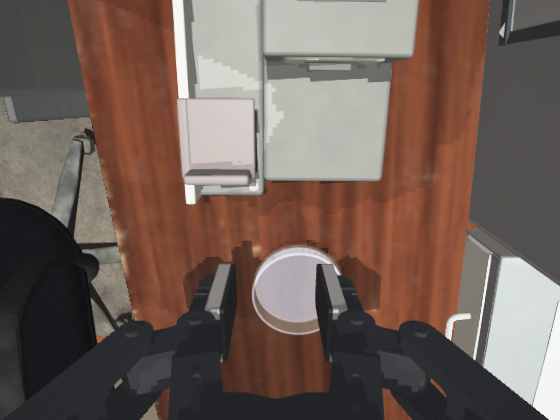

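View pics/s2.png

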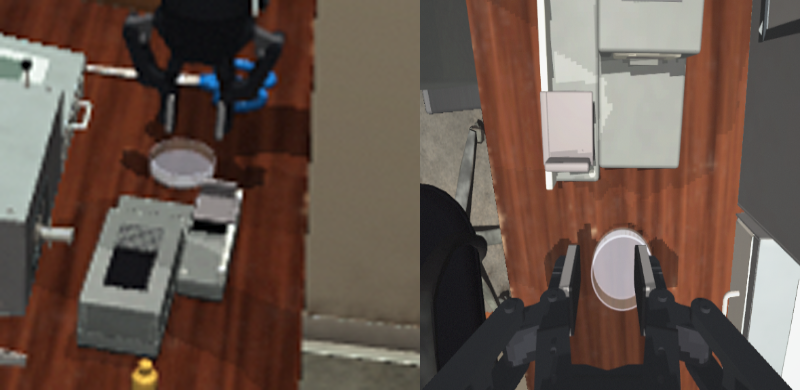

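The wrist view shows both tips hovering near the dish at px (225,270) and (328,270), the rib front edge at about (186–248,185), and the apron front at (265–382,180). I'll refit from this closer view.

```bash
python3 - <<'E'
from fit import *
v=fit("pics/w2.npz",[(264,57),(411,55),(265,180),(382,179),(187,203),(186,184),(248,185)],
[(0,32,51),(0,-32,51),(-62,33,20),(-62,-33,20),(-70,72,37),(-60,68,54),(-60,38,54)],(0,0),1)
st=r.observe(); e=st["eef_pos"]; c,n=np.cos(v[2]),np.sin(v[2]); d=e[:2]-v[:2]
print("tcp in reader",c*d[0]+n*d[1],-n*d[0]+c*d[1],e[2],"tool yaw",2*np.arctan2(2.151,2.287))
E
```

```text
[ 509.506 -134.384    1.515    4.384   -3.447]
[[-2.6, -1.4], [0.4, 0.8], [-1.2, -0.2], [-0.1, 0.3], [1.2, 0.1], [-0.3, 0.7], [2.3, -0.7]]
tcp in reader -94.81631943062129 25.668238695586368 71.0256661323915 tool yaw 1.5095266322106244
```

```bash
python3 -m pendant '[[[0,0,1.3],0,0.07],[[0,0,1.3],0,0.07],[[0,0,0],0,0.07],[[1,0,0],0,0.07],[[1.5,0,0],0,0.07],[[1,0,0],0,0.07],[[0,0,0],0,0.07]]'
python3 -m pendant '[[[0.8,0,0],0,0.07],[[1,0,0],0,0.07],[[1,0,0],0,0.07],[[0.7,0,0],0,0.07],[[0,0,0],0,0.07]]'
python3 look.py w3
```

```text
clock: 5.8
eef_pos: [481.4, -188.9, 45.1]
ee_rot: [-2.283, -2.158, -0.003]
wrist_force: [0.5, 0.1, -0.7]
width: 39.4
grasp_force: 0.0
clock: 6.22
eef_pos: [483.1, -154.7, 44.5]
ee_rot: [-2.284, -2.156, -0.002]
wrist_force: [-0.6, 1.1, 0.6]
width: 39.8
grasp_force: 0.0
[ 483.1 -154.7   44.5] [-2.284e+00 -2.156e+00 -2.000e-03] 39.8443221413395 [ 0.56  0.44 -0.36  1.86  0.19  0.88  0.05] [-0.6  1.1  0.6]
reader 0.8 [322.6 202.2] [ 510.  -134.2]
ledge 0.92 [227.1 335.1] [ 453.8 -200.9]
button_top 0.75 [224.2 297. ] [ 457.2 -169.1]
guard_rib 0.84 [205.1 264.1] [ 455.  -140.7]
petri_dish 0.73 [296.3 396.1] [ 490.5 -270.1]
```

```bash
python3 -m pendant '[[[0.2,0,0],0,0.07],[[0.1,0,0],0,0.07],[[0,0,0],0,0.07]]'
python3 look.py w4
```

```text
clock: 6.87
eef_pos: [482.7, -154.2, 44.3]
ee_rot: [-2.288, -2.153, 0.0]
wrist_force: [-0.8, 0.4, 0.2]
width: 39.7
grasp_force: 0.0
[ 482.7 -154.2   44.3] [-2.288 -2.153  0.   ] 39.687439762955435 [ 0.55  0.44 -0.36  1.86  0.2   0.87  0.04] [-0.8  0.4  0.2]
reader 0.97 [322.4 204.4] [ 509.6 -135. ]
ledge 0.84 [227.7 336.4] [ 453.5 -201.1]
button_top 0.63 [227.1 298.1] [ 458.2 -169.1]
guard_rib 0.86 [209.1 266.1] [ 456.3 -141. ]
petri_dish 0.68 [295.5 396.3] [ 489.2 -269.8]
```

View pics/w4.png

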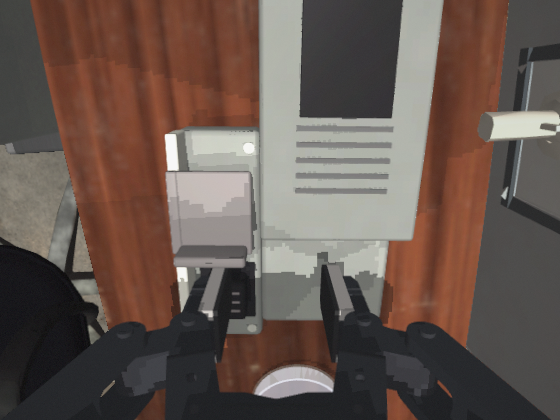

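The guard is nearly back: rib at px (210,258), finger behind it, button exposed near (238,290). I'll push on until the stop is felt.

```bash
python3 -m pendant '[[[0.2,0,0],0,0.07],[[0,0,0],0,0.07],[[0,0,0],0,0.07]]'; python3 -m pendant '[[[0.2,0,0],0,0.07],[[0,0,0],0,0.07],[[0,0,0],0,0.07]]';python3 -m pendant '[[[0.2,0,0],0,0.07],[[0,0,0],0,0.07],[[0,0,0],0,0.07]]'
```

```text
clock: 7.52
eef_pos: [482.8, -153.0, 44.3]
ee_rot: [2.288, 2.152, -0.001]
wrist_force: [-0.4, -1.6, 0.5]
width: 39.5
grasp_force: 0.8
clock: 7.77
eef_pos: [482.9, -152.9, 44.4]
ee_rot: [2.288, 2.15, -0.003]
wrist_force: [0.1, -4.2, -0.7]
width: 39.8
grasp_force: 2.7
clock: 8.02
eef_pos: [482.9, -152.8, 44.4]
ee_rot: [2.287, 2.148, -0.006]
wrist_force: [0.1, -8.8, -0.5]
width: 40.0
grasp_force: 4.0
```

```bash
python3 -m pendant '[[[-1,0,0],0,0.07],[[-1.4,0,0],0,0.07],[[0,0,0],0,0.07],[[0,0,0],0,0.07]]'; python3 look.py w5; python3 -m pendant '[[[0,0,0.6],0,0.07],[[0,0,0.2],0,0.07],[[0,0,0],0,0.07],[[0,0,0],0,0.07]]'; cp pics/w5.png pics/w5v.png
```

```text
clock: 8.35
eef_pos: [481.6, -172.3, 44.2]
ee_rot: [-2.289, -2.15, -0.001]
wrist_force: [0.5, 0.5, 0.8]
width: 39.9
grasp_force: 0.0
[ 481.6 -172.3   44.2] [-2.289e+00 -2.150e+00 -1.000e-03] 39.88257417499763 [ 0.58  0.45 -0.35  1.85  0.19  0.88  0.08] [0.5 0.5 0.8]
reader 0.96 [325.  169.5] [ 510.3 -133.8]
ledge 0.83 [227.4 307.9] [ 454.2 -200.6]
button_top 0.62 [225.6 264.7] [ 458.3 -168.9]
guard_rib 0.74 [203.8 225. ] [ 455.3 -140.8]
petri_dish 0.85 [294.2 378.5] [ 487.7 -272.2]
clock: 9.08
eef_pos: [481.3, -172.3, 35.9]
ee_rot: [-2.287, -2.152, 0.001]
wrist_force: [0.4, 0.3, -1.0]
width: 39.5
grasp_force: 0.0
```

View pics/w5.png

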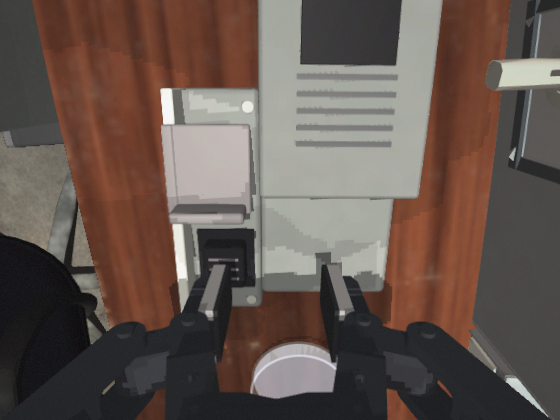

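The rib is fully back at px (208,215), the button is open at (226,255), the left finger is over it, and the right finger stands over the apron. Now I'll press.

```bash
python3 -m pendant '[[[0,0,0.3],0,0.07],[[0,0,0.1],0,0.07],[[0,0,0],0,0.07]]'; python3 -m pendant '[[[0,0,0.3],0,0.07],[[0,0,0.3],0,0.07],[[0,0,0.1],0,0.07],[[0,0,0],0,0.07],[[0,0,0],0,0.07]]'
```

```text
clock: 9.33
eef_pos: [481.9, -172.5, 32.4]
ee_rot: [2.288, 2.153, 0.0]
wrist_force: [0.2, 0.0, 1.4]
width: 39.8
grasp_force: 0.6
clock: 9.75
eef_pos: [481.9, -173.4, 25.4]
ee_rot: [2.288, 2.151, -0.0]
wrist_force: [0.0, -1.2, 2.2]
width: 39.5
grasp_force: 3.2
```

```bash
python3 -m pendant '[[[0,0,0.2],0,0.07],[[0,0,0.1],0,0.07],[[0,0,0],0,0.07],[[0,0,0],0,0.07]]'; python3 look.py w6
```

```text
clock: 10.08
eef_pos: [482.0, -173.4, 24.4]
ee_rot: [2.288, 2.151, -0.002]
wrist_force: [-3.9, -1.2, 16.8]
width: 39.7
grasp_force: 9.9
[ 482.  -173.4   24.4] [ 2.288e+00  2.151e+00 -2.000e-03] 39.67315852856952 [ 0.57  0.48 -0.34  1.86  0.21  0.84  0.07] [-3.9 -1.2 16.8]
reader 0.68 [328.3 177.2] [ 509.6 -134.3]
ledge 0.82 [222.2 328.1] [ 454.8 -199.8]
guard_rib 0.79 [194.6 244.7] [ 456.4 -141.4]
petri_dish 0.65 [296.3 397.8] [ 488.7 -269.5]
```

View pics/w6.png

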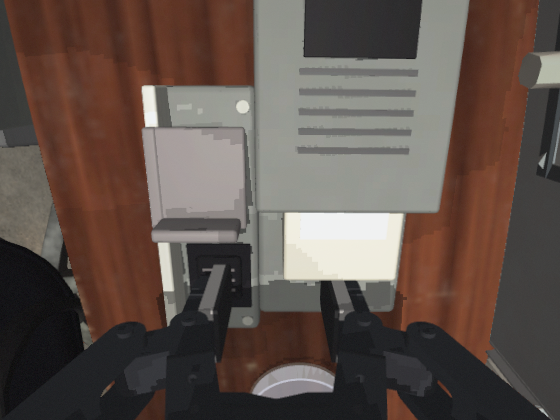

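The cassette stands about 29 mm out (px 285–400, 212–282) against the right finger. The left finger holds the button on its bottom stop (16.8 N), and the guard and dish are undisturbed.

```bash
python3 -c "
from rig import ticket; print(ticket.hand_in())"
```

```text
the job is handed in; nothing more can be done
None
```

I pushed the guard fully back to its stop and am holding the button down with one finger. The other finger has trapped the cassette about 29 mm out of the slot, and the job is handed in at about 10 s on the robot's clock.

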